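# Set out turned chair feet by height for oiling

## Task

Set the four turned wooden feet out for oiling: stand each one upright and centred on its own cork disc of the grey board, in order of height along the row, with the tallest next to the steel oil tin and the shortest on the disc farthest from it. Leave the oil tin standing where it is.

Things in the scene. Friction and masses are not known exactly. Their poses are not given: they have to be found in the camera images.
- foot_100: turned dark-brown wooden furniture foot, round, 100 mm tall, 52 mm in diameter over its straight middle, which runs from 15 to 72 mm above its underside (flat base 44 mm and top collar 45 mm are slimmer). Stands upright on the table at the start; loose, about 150 g. Origin: centre of its underside, z up along its axis.
- foot_80: turned dark-brown wooden furniture foot, round, 80 mm tall, 48 mm in diameter over its straight middle, which runs from 12 to 58 mm above its underside (flat base 41 mm and top collar 41 mm are slimmer). Stands upright on the table at the start; loose, about 100 g. Origin: centre of its underside, z up along its axis.
- foot_60: turned dark-brown wooden furniture foot, round, 60 mm tall, 44 mm in diameter over its straight middle, which runs from 9 to 43 mm above its underside (flat base 37 mm and top collar 38 mm are slimmer). Stands upright on the table at the start; loose, about 65 g. Origin: centre of its underside, z up along its axis.
- foot_40: turned dark-brown wooden furniture foot, round, 40 mm tall, 40 mm in diameter over its straight middle, which runs from 6 to 29 mm above its underside (flat base 34 mm and top collar 34 mm are slimmer). Stands upright on the table at the start; loose, about 36 g. Origin: centre of its underside, z up along its axis.
- disc_a: one of four alike fixed cork discs, 66 mm in diameter, 3 mm thick, set in a straight row at 85 mm spacing along a grey laminated board (540 x 100 x 15 mm, fixed flat on the table). The letters say nothing about the order along the row. Origin: centre of its underside, on the board's top; a foot stands on its top face, 3 mm above the origin (18 mm above the table).
- disc_b: one of four alike fixed cork discs, 66 mm in diameter, 3 mm thick, set in a straight row at 85 mm spacing along a grey laminated board (540 x 100 x 15 mm, fixed flat on the table). The letters say nothing about the order along the row. Origin: centre of its underside, on the board's top; a foot stands on its top face, 3 mm above the origin (18 mm above the table).
- disc_c: one of four alike fixed cork discs, 66 mm in diameter, 3 mm thick, set in a straight row at 85 mm spacing along a grey laminated board (540 x 100 x 15 mm, fixed flat on the table). The letters say nothing about the order along the row. Origin: centre of its underside, on the board's top; a foot stands on its top face, 3 mm above the origin (18 mm above the table).
- disc_d: one of four alike fixed cork discs, 66 mm in diameter, 3 mm thick, set in a straight row at 85 mm spacing along a grey laminated board (540 x 100 x 15 mm, fixed flat on the table). The letters say nothing about the order along the row. Origin: centre of its underside, on the board's top; a foot stands on its top face, 3 mm above the origin (18 mm above the table).
- oil_tin: closed round steel oil tin, 60 mm in diameter, 90 mm tall, 0.6 kg, loose, standing on the same board in line with the discs, past one end of the row (either end), 100 mm from the centre of the nearest disc; at the board's other end lies a 28 mm high cork sanding block. Origin: centre of its underside. Small bench things less than 40 mm high lie between the feet, closer to their left and right than in front or behind as seen from the robot's base.
There are look-alikes about, which are no part of the job. Leave any blue look-alike of the foot_60 alone.

How it is judged (in metres and radians):
At the end, for the whole second after the job is handed in: Each foot stands released, at rest and upright (0.1 rad), centre within 12 mm of a disc's centre, underside 13 to 24 mm above the table; from the tin on: 100, 80, 60, 40 mm feet (each 100, 185, 270, 355 mm from the tin, within 40 mm). Tin upright, moved under 20 mm ((horizontal distance between foot_100 and disc_a below 0.012 m or horizontal distance between foot_100 and disc_b below 0.012 m or horizontal distance between foot_100 and disc_c below 0.012 m or horizontal distance between foot_100 and disc_d below 0.012 m) and horizontal distance between foot_100 and oil_tin between 0.06 and 0.14 m and height (world z) of foot_100 between 0.013 and 0.024 m and angle between each of foot_100, foot_80, foot_60, foot_40, oil_tin's own z axis and vertical below 0.1 rad and linear speed of each of foot_100, foot_80, foot_60, foot_40 below 0.02 m/s and (horizontal distance between foot_80 and disc_a below 0.012 m or horizontal distance between foot_80 and disc_b below 0.012 m or horizontal distance between foot_80 and disc_c below 0.012 m or horizontal distance between foot_80 and disc_d below 0.012 m) and horizontal distance between foot_80 and oil_tin between 0.145 and 0.225 m and height (world z) of foot_80 between 0.013 and 0.024 m and (horizontal distance between foot_60 and disc_a below 0.012 m or horizontal distance between foot_60 and disc_b below 0.012 m or horizontal distance between foot_60 and disc_c below 0.012 m or horizontal distance between foot_60 and disc_d below 0.012 m) and horizontal distance between foot_60 and oil_tin between 0.23 and 0.31 m and height (world z) of foot_60 between 0.013 and 0.024 m and (horizontal distance between foot_40 and disc_a below 0.012 m or horizontal distance between foot_40 and disc_b below 0.012 m or horizontal distance between foot_40 and disc_c below 0.012 m or horizontal distance between foot_40 and disc_d below 0.012 m) and horizontal distance between foot_40 and oil_tin between 0.315 and 0.395 m and height (world z) of foot_40 between 0.013 and 0.024 m and distance of oil_tin from where it was at the start of the episode below 0.02 m); the robot touches nothing.
It fails at once if the oil tin is shifted by more than 20 mm or tipped (distance of oil_tin from where it was at the start of the episode above 0.02 m or angle between oil_tin's own z axis and vertical above 0.25 rad).
It also fails if it takes over 120 s, if anything falls off the work surface, if the arm or the gripper's body presses on something with over 40 N, if the wrist force passes 120 N, or if a joint passes its speed limit or range.

## Robot

A 6-joint arm with a two-finger parallel gripper is mounted at the origin on the work surface. World frame = base frame: x ahead of the robot, y to its left, z up, the work surface at z = 0. Lengths are in m, angles in degrees, forces in N, time in s.
With the tool pointing down it reaches from about 0.4 to 0.825 m from the base axis. Payload 7 kg.
Tool frame: the origin (TCP) lies on the centre line of the jaws, within the pads' length; the fingertips stand 19 mm ahead of it and the grasp point (between the pads) is the TCP; z points along the fingers, y is the line along which they close (so a half turn about z gives the same grasp; the last joint's range is limited). The gripper opens to 88 mm and grips with 3 to 60 N. Pads are 19 mm wide; open, the fingers measure 130 mm over their backs; the gripper's body (78 mm by 193 mm) begins 47 mm behind the grasp point.
Start: joints at [-49.67, 20.546, 0.682, 0, -70.136, -16.507], TCP at [0.273, -0.617, 0.209] pointing down, gripper open.
Joint ranges: [-176.03, 176.03], [-82.01, 121.73], [-58.28, 71.71], [-173.87, 95.51], [-174.79, -0.11], [-173.66, 173.66]. Speed limits (degrees/s): [136.94, 136.94, 172.46, 180, 180, 180].

## Interface

Orientations are given as [roll, pitch, yaw] about the fixed x, y, z axes, in that order (R = Rz(yaw) Ry(pitch) Rx(roll)).
In Python, from plant import get_state, capture, close_job gives the robot as it stands.
- The arm moves only by the tool apply_moves, never from a script. Its argument "targets" is a list of rows, each a list of 7 numbers: the opening, from 0 (shut) to 1 (fully open), then the shift along the tool's x, y, z normalised to -1 to 1, where 1 is 1000 mm, then the turn, a rotation vector about the tool's x, y, z normalised to -1 to 1, where 1 is 90 degrees. In form: [[claw, tx, ty, tz, ax, ay, az], ...]. A call has 1 to 20 rows; each row shifts and turns the commanded pose from where the row before left it, along the tool's axes as they then stand; what a row does not reach is not made up. A row lasts 1/12 s, in which the tool goes at most 41.7 mm and 7.16 degrees, less where a joint would pass 70% of its speed; a pose out of reach is approached as far as the arm can. A call with a number of a shift or a turn outside -1 to 1 is refused whole. A call with a gripper value outside its range is refused whole. The fingers move at their own pace and stop on an object; "newtons" is the grip in N (left out, the last holds). Time passes only in rows, so rows that do not move let the fingers close. It gives the time, the measured TCP pose, the force, the opening and the grip force at its end, in the units of the state.
- get_state(): the state, without advancing time (a new reading comes with each control period).
- capture(name): name is "side" or "top" or "wrist"; returns a dict with "frame" (480x640x3 uint8, red, green, blue), "range_z" (480x640 float32, m along the optical axis (not along the pixel's ray), 0 where there is no reading), "camera_matrix" (3x3 intrinsics, pixels), "T" (4x4, takes a point from camera to world coordinates). Camera axes: x right, y down, z forward; pixel columns grow to the right and rows downward; lengths in m; the calibration is good to about 2 mm. The wrist camera is an equidistant fisheye: a pixel r from the principal point sees the ray r / f radians off the axis. A picture is of the moment at which its call begins.
- close_job(): hands the job in; it is judged then, once.
The state is a dict: "time_s": time; "joints": joint angles; "qd": joint speeds; "joint_torque": joint torques, N m; "tcp_pos": TCP position; "eef_rot": TCP orientation; "contact_force": force on the tool from outside, world axes, zero at the start; "moment": the same for the moment, N m; "gripper_width": finger opening in m; "gripper_force": force on a finger pad.
Only numpy, scipy, OpenCV 4.12 (cv2) and the standard library are available. Lean on these libraries where they do the work, as an engineer would, in place of code of your own. Each camera call takes 0.05 s, during which the arm holds its last target. There are 200 camera calls.

## Working session

There is one attempt and no reset: what is moved stays moved. The work goes in short steps, Python scripts to look and compute and a tool call to move; the robot and the scene stay as the last step left them, time stands still between calls to the robot, and variables do not carry over. Pictures are saved under pics/ and viewed, at most 14 in all, crops included, and the job is handed in when it is done.

Besides the shell and the picture viewer there is one more tool, called as name([rows], argument=value, ...), one row to a line, values as JSON. apply_moves: Moves the arm, as the interface text tells. Scaled input: -1 to 1 covers 1000 mm each way for a shift and 90 degrees each way for a turn. Its arguments: {"type":"object","properties":{"targets":{"type":"array","items":{"type":"array","items":{"type":"number"}}},"newtons":{"type":"number"}},"required":["targets"]}

```bash
mkdir -p pics
python3 - <<'E'
from plant import get_state, capture
import cv2,numpy as np,pickle
s=get_state(); print(s)
for n in("top","side"):
    c=capture(n); pickle.dump(c,open(n+".pkl","wb")); cv2.imwrite(f"pics/{n}0.png",c["frame"][:,:,::-1])
    print(n,c["camera_matrix"].round(1).tolist(),c["T"].round(3).tolist())
E
```

```text
{'time_s': 0.0, 'joints': array([-4.96687217e+01,  2.05916416e+01,  6.33601674e-01, -2.15073068e-02,
       -7.01360585e+01, -1.65058048e+01]), 'qd': array([-0.07242346, -0.03549046,  0.02422611,  0.00892337,  0.04909072,
        0.0246244 ]), 'joint_torque': array([-4.05343872e-04, -5.82710123e+01,  2.93040562e+01,  6.99718907e+00,
        6.58313889e-03, -1.79835492e-04]), 'tcp_pos': array([ 0.27242241, -0.61700908,  0.20791472]), 'eef_rot': array([ 1.79904035e+02, -7.35230928e-03, -1.56181845e+02]), 'contact_force': array([0.17984472, 0.04595899, 0.0785873 ]), 'moment': array([ 0.03270714,  0.01950956, -0.00759496]), 'gripper_force': 0.0, 'gripper_width': 0.08760108952960667}
top [[438.9, 0.0, 320.8], [0.0, 438.9, 242.7], [0.0, 0.0, 1.0]] [[0.011, -0.998, 0.055, 0.426], [-1.0, -0.01, 0.015, -0.038], [-0.015, -0.055, -0.998, 0.913], [0.0, 0.0, 0.0, 1.0]]
side [[524.8, 0.0, 317.4], [0.0, 524.8, 241.5], [0.0, 0.0, 1.0]] [[-0.972, -0.179, 0.154, 0.324], [-0.237, 0.75, -0.618, 0.553], [-0.005, -0.637, -0.771, 0.762], [0.0, 0.0, 0.0, 1.0]]
```

View pics/top0.png

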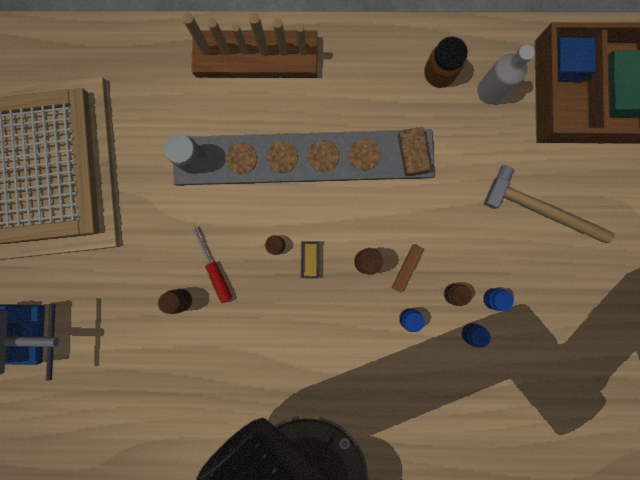

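View pics/side0.png

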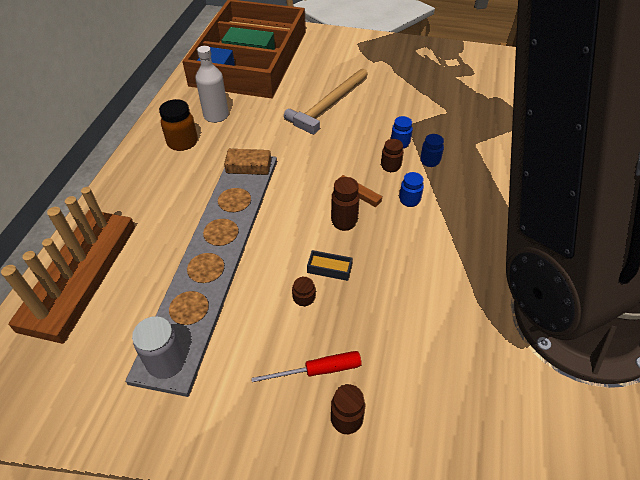

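The tin is at the left end of the board in the top view (180,150), and the discs run to its right at (241,157), (282,156), (323,155) and (364,154). The brown feet are at (175,301), (276,245), (369,261) and (459,294). Three blue look-alikes, at (500,299), (412,320) and (477,335), surround the last foot.

```bash
cat > h.py <<'E'
import numpy as np,cv2
def cloud(c):
    K=c["camera_matrix"]; z=c["range_z"]; v,u=np.mgrid[:480,:640]
    P=np.stack([(u-K[0,2])/K[0,0]*z,(v-K[1,2])/K[1,1]*z,z],-1)
    W=P@c["T"][:3,:3].T+c["T"][:3,3]; W[z<=0]=np.nan
    return W
def px(c,p):
    q=np.linalg.inv(c["T"])@np.r_[p,1]; return (c["camera_matrix"]@(q[:3]/q[2]))[:2]
def plane(c,u,v,h):
    d=c["T"][:3,:3]@np.linalg.inv(c["camera_matrix"])@[u,v,1]; o=c["T"][:3,3]
    return o+d*(h-o[2])/d[2]
E
python3 - <<'E'
import pickle,numpy as np,cv2
from h import *
t=pickle.load(open("top.pkl","rb")); s=pickle.load(open("side.pkl","rb"))
W=cloud(t); S=cloud(s)
print("table z",np.nanmedian(W[380:400,150:250,2]), np.nanmedian(S[440:460,200:280,2]))
for n,(u,v) in dict(A=(175,301),B=(276,245),C=(369,261),D=(459,294),b1=(500,299),b2=(412,320),b3=(477,335),tin=(180,150)).items():
    r=22
    Q=W[v-r:v+r,u-r:u+r].reshape(-1,3); Q=Q[Q[:,2]>.012+(n=='tin')*.03]; zt=np.percentile(Q[:,2],95)
    T=Q[Q[:,2]>zt-.004]; mn,mx=T.min(0),T.max(0); c=(mn+mx)/2
    m=(np.hypot(S[...,0]-c[0],S[...,1]-c[1])<.04)&(S[...,2]>.012)
    q=S[m]; z2=np.percentile(q[:,2],97) if len(q) else 0; q=q[q[:,2]>z2-.004]; 
    c2=(q.min(0)+q.max(0))/2
    print(n,"top",c[:2].round(4),"z",zt.round(4),"size",(mx-mn)[:2].round(3),"side",c2[:2].round(4),z2.round(4),(q.max(0)-q.min(0))[:2].round(3))
hsv=cv2.cvtColor(t["frame"],cv2.COLOR_RGB2HSV); hs=cv2.cvtColor(s["frame"],cv2.COLOR_RGB2HSV)
for c,h,W_,nm in((t,hsv,W,"top"),(s,hs,S,"side")):
    m=(h[...,1]>70)&(np.abs(W_[...,2]-.018)<.01)&(W_[...,0]>.5)&(W_[...,0]<.72)&(abs(W_[...,1])<.4)
    n,l,st,ce=cv2.connectedComponentsWithStats(cv2.morphologyEx(m.astype(np.uint8),cv2.MORPH_OPEN,np.ones((5,5))))
    for i in range(1,n):
        if st[i,4]>200:
            (e,ax,an)=cv2.fitEllipse(np.argwhere(l==i)[:,::-1][cv2.convexHull(np.argwhere(l==i)[:,::-1].astype(np.int32),returnPoints=False)[:,0]].astype(np.float32)) 
            x,y,w,hh=st[i,:4]
            print(nm,ce[i].round(1),plane(c,*ce[i],.018).round(4),st[i,4],w,hh, np.nanmedian(W_[l==i][:,2]).round(4))
E
```

```text
table z 0.00030662858204100196 0.0005142877486914443
A top [0.3553 0.2629] z 0.0825 size [0.04 0.04] side [0.3544 0.2643] 0.0823 [0.04  0.041]
B top [0.4704 0.0709] z 0.0427 size [0.032 0.032] side [0.4696 0.0713] 0.0425 [0.033 0.034]
C top [ 0.4387 -0.1175] z 0.1028 size [0.043 0.043] side [ 0.4378 -0.1163] 0.1021 [0.044 0.046]
D top [ 0.3749 -0.2965] z 0.0626 size [0.035 0.037] side [ 0.3741 -0.2958] 0.062 [0.036 0.041]
b1 top [ 0.3664 -0.375 ] z 0.0627 size [0.035 0.036] side [ 0.3653 -0.3743] 0.0622 [0.036 0.043]
b2 top [ 0.3232 -0.2052] z 0.0627 size [0.037 0.035] side [ 0.3224 -0.2033] 0.0621 [0.037 0.039]
b3 top [ 0.2962 -0.3307] z 0.0629 size [0.036 0.035] side [ 0.2951 -0.3295] 0.0617 [0.037 0.037]
tin top [0.6454 0.2441] z 0.1075 size [0.054 0.054] side [0.6448 0.2454] 0.1072 [0.055 0.055]
top [363.9 154.3] [ 0.6588 -0.1109  0.018 ] 771 31 31 0.019
top [322.8 155.4] [ 0.6557 -0.0262  0.018 ] 761 31 30 0.0188
top [240.6 158. ] [0.649 0.144 0.018] 763 32 31 0.0186
top [281.6 156.8] [0.6523 0.059  0.018 ] 758 31 31 0.0187
side [233.5 199.5] [ 0.659  -0.1084  0.018 ] 628 32 24 0.0187
side [220.1 231.6] [ 0.6555 -0.0236  0.018 ] 730 35 26 0.0186
side [205.1 267.4] [0.6519 0.0613 0.018 ] 880 37 30 0.0186
side [188.1 307.4] [0.6489 0.1461 0.018 ] 1007 39 34 0.0187
```

Positions from the two cameras agree to 2 mm, and the heights and sizes match the descriptions.

| Foot | Top pixel | x, y (m) | Top height (mm) |
|---|---|---|---|
| foot_80 | (175,301) | .355, .264 | 80 |
| foot_40 | (276,245) | .470, .071 | 40 |
| foot_100 | (369,261) | .438, -.117 | 100 |
| foot_60 | (459,294) | .3745, -.296 | 60 |

The only candidates for foot_60 are the brown one and the three blue ones. The brown one is right, because the blue ones are to be left alone. I'll confirm it in a crop and start with foot_40, closing the fingers radially.

```bash
cat >> h.py <<'E'
def go(x,y,z,yaw):
    from plant import get_state
    s=get_state(); p=s["tcp_pos"]; w=s["eef_rot"][2]; d=np.array([x,y,z])-p
    az=-((yaw-w+180)%360-180)/90
    for nm,a in(("at current yaw",w),("at target yaw",yaw)):
        r=np.radians(a); X=np.array([np.cos(r),np.sin(r)]); Y=np.array([np.sin(r),-np.cos(r)])
        print(nm,"tx %.4f ty %.4f tz %.4f"%(X@d[:2],Y@d[:2],-d[2]))
    print("az %.3f"%az,"rows: move>=%.1f turn>=%.1f"%(np.linalg.norm(d)/.0417,abs(az)*90/7.16),"t",s["time_s"],"w",s["gripper_width"],"rot",s["eef_rot"].round(2))
E
python3 -c "
import pickle,cv2
t=pickle.load(open('top.pkl','rb'))['frame'][:,:,::-1]
cv2.imwrite('pics/crop60.png',cv2.resize(t[265:365,380:540],None,fx=5,fy=5,interpolation=cv2.INTER_CUBIC))
from h import go
go(.470,.071,.208,-81.4)"
```

```text
at current yaw tx -0.4586 ty 0.5497 tz 0.0000
at target yaw tx -0.6508 ty -0.2982 tz 0.0000
az -0.831 rows: move>=17.2 turn>=10.4 t 0.1 w 0.08752810237353277 rot [ 1.7991e+02 -1.0000e-02 -1.5618e+02]
```

apply_moves([
  [1, 0, 0, 0, 0, 0, -0.0755],
  [1, 0, 0, 0, 0, 0, -0.0755],
  [1, 0, 0, 0, 0, 0, -0.0755],
  [1, 0, 0, 0, 0, 0, -0.0755],
  [1, 0, 0, 0, 0, 0, -0.0755],
  [1, 0, 0, 0, 0, 0, -0.0755],
  [1, 0, 0, 0, 0, 0, -0.0755],
  [1, 0, 0, 0, 0, 0, -0.0755],
  [1, 0, 0, 0, 0, 0, -0.0755],
  [1, 0, 0, 0, 0, 0, -0.0755],
  [1, 0, 0, 0, 0, 0, -0.0755],
  [1, -0.036, -0.0166, 0, 0, 0, 0],
  [1, -0.036, -0.0166, 0, 0, 0, 0],
  [1, -0.036, -0.0166, 0, 0, 0, 0],
  [1, -0.036, -0.0166, 0, 0, 0, 0],
  [1, -0.036, -0.0166, 0, 0, 0, 0],
  [1, -0.036, -0.0166, 0, 0, 0, 0],
  [1, -0.036, -0.0166, 0, 0, 0, 0],
  [1, -0.036, -0.0166, 0, 0, 0, 0],
  [1, -0.036, -0.0166, 0, 0, 0, 0],
], newtons=15)

```text
time_s: 1.77
tcp_pos: [0.3719, -0.273, 0.2087]
eef_rot: [180.0, 0.0, -81.5]
contact_force: [0.6, -0.1, -0.2]
gripper_width: 0.0875
gripper_force: 0.0
```

View pics/crop60.png

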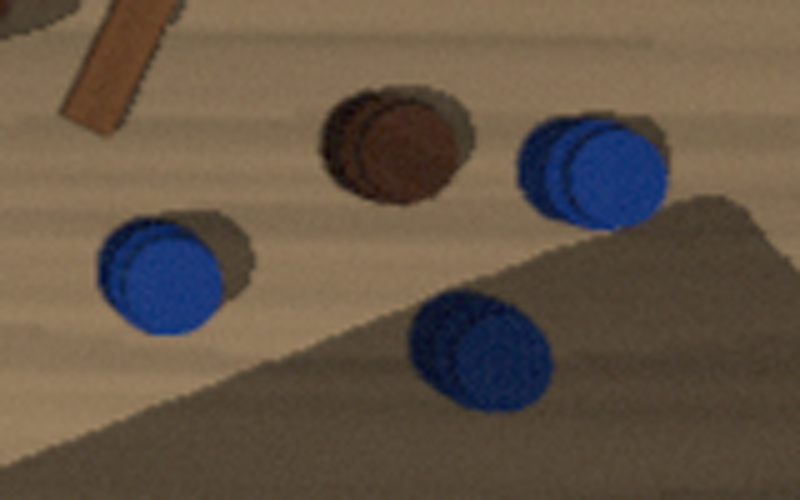

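The crop confirms it: the foot at (395,150), top view (459,294), is dark brown and the other three are clearly blue. Going on to foot_40.

apply_moves([
  [1, -0.036, -0.0166, 0, 0, 0, 0],
  [1, -0.036, -0.0166, 0, 0, 0, 0],
  [1, -0.036, -0.0166, 0, 0, 0, 0],
  [1, -0.036, -0.0166, 0, 0, 0, 0],
  [1, -0.036, -0.0166, 0, 0, 0, 0],
  [1, -0.036, -0.0166, 0, 0, 0, 0],
  [1, -0.036, -0.0166, 0, 0, 0, 0],
  [1, -0.036, -0.0166, 0, 0, 0, 0],
  [1, -0.036, -0.0166, 0, 0, 0, 0],
  [1, 0, 0, 0, 0, 0, 0],
  [1, 0, 0, 0, 0, 0, 0],
])

```text
time_s: 2.68
tcp_pos: [0.4715, 0.0696, 0.2083]
eef_rot: [179.9, -0.0, -81.2]
contact_force: [0.3, -0.1, 0.1]
gripper_width: 0.088
gripper_force: 0.0
```

```bash
python3 -c "
from h import *
go(.470,.071,.025,-81.4)"
```

```text
at current yaw tx -0.0016 ty 0.0013 tz 0.1833
at target yaw tx -0.0016 ty 0.0013 tz 0.1833
az 0.002 rows: move>=4.4 turn>=0.0 t 2.6833 w 0.08801508551071116 rot [ 1.7993e+02 -2.0000e-02 -8.1250e+01]
```

apply_moves([
  [1, -0.0016, 0.0013, 0.036, 0, 0, 0],
  [1, 0, 0, 0.036, 0, 0, 0],
  [1, 0, 0, 0.036, 0, 0, 0],
  [1, 0, 0, 0.036, 0, 0, 0],
  [1, 0, 0, 0.025, 0, 0, 0],
  [1, 0, 0, 0.014, 0, 0, 0],
  [1, 0, 0, 0, 0, 0, 0],
  [0, 0, 0, 0, 0, 0, 0],
  [0, 0, 0, 0, 0, 0, 0],
  [0, 0, 0, 0, 0, 0, 0],
  [0, 0, 0, 0, 0, 0, 0],
  [0, 0, 0, 0, 0, 0, 0],
  [0, 0, 0, 0, 0, 0, 0],
  [0, 0, 0, 0, 0, 0, 0],
  [0, 0, 0, 0, 0, 0, 0],
], newtons=15)

```text
time_s: 3.93
tcp_pos: [0.4701, 0.0693, 0.0261]
eef_rot: [-180.0, 0.0, -81.4]
contact_force: [0.3, 0.6, -0.7]
gripper_width: 0.0397
gripper_force: 0.0
```

apply_moves([
  [0, 0, 0, 0, 0, 0, 0],
  [0, 0, 0, 0, 0, 0, 0],
  [0, 0, 0, -0.02, 0, 0, 0],
  [0, 0, 0, -0.035, 0, 0, 0.048],
  [0, 0, 0, -0.035, 0, 0, 0.048],
  [0, 0, 0, -0.02, 0, 0, 0],
])

```text
time_s: 4.43
tcp_pos: [0.4712, 0.0696, 0.1393]
eef_rot: [-179.8, 0.1, -90.3]
contact_force: [-0.2, 0.5, -0.1]
gripper_width: 0.0018
gripper_force: 0.0
```

```bash
python3 -c "
from h import *
go(.659,-.110,.136,-90)
print(get_state()['gripper_force']) if 0 else None"
```

```text
at current yaw tx 0.1786 ty -0.1888 tz 0.0033
at target yaw tx 0.1796 ty -0.1878 tz 0.0033
az -0.003 rows: move>=6.2 turn>=0.0 t 4.4333 w 0.001778416798507848 rot [-1.7982e+02  5.0000e-02 -9.0300e+01]
```

The jaws shut on nothing, so the foot either slipped or was missed. I'll look.

Run:
```python
from plant import capture
import cv2,pickle
for n in("side","wrist"):
    c=capture(n); pickle.dump(c,open(n+".pkl","wb")); f=c["frame"][:,:,::-1]
    cv2.imwrite(f"pics/{n}1.png",f if n=="wrist" else cv2.resize(f[180:360,180:420],None,fx=3,fy=3))
print(c["camera_matrix"],c["T"].round(3))
```

```text
[[371.64829954   0.         321.10699318]
 [  0.         371.64829954 245.72506621]
 [  0.           0.           1.        ]] [[-1.    -0.001  0.007  0.472]
 [ 0.001  0.969  0.247  0.003]
 [-0.007  0.247 -0.969  0.318]
 [ 0.     0.     0.     1.   ]]
```

View pics/side1.png

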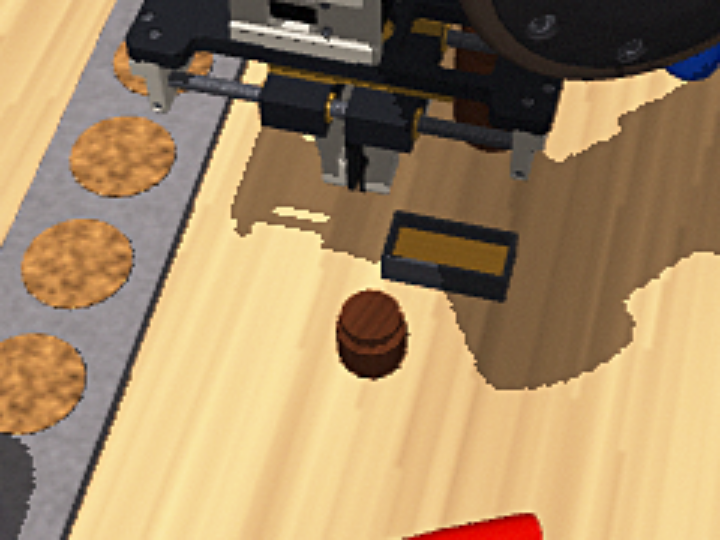

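View pics/wrist1.png

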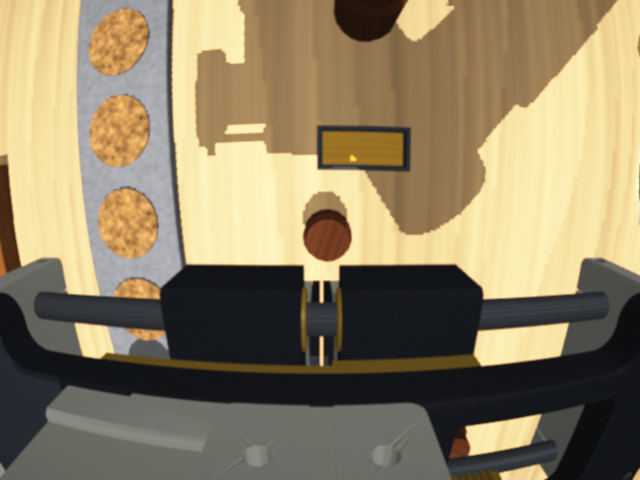

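```bash
cat >> h.py <<'E'
def measure(c,x,y,r=.05,zlo=.012):
    S=cloud(c); h=cv2.cvtColor(c["frame"],cv2.COLOR_RGB2HSV)
    m=(np.hypot(S[...,0]-x,S[...,1]-y)<r)&(S[...,2]>zlo)&(S[...,2]<.13)&(h[...,2]<140)&((h[...,0]<15)|(h[...,0]>170))
    q=S[m]; z=np.percentile(q[:,2],95); q=q[abs(q[:,2]-z)<.004]
    return ((q.min(0)+q.max(0))/2).round(4),z.round(4),(q.max(0)-q.min(0))[:2].round(3)
E
python3 - <<'E'
import pickle
from h import *
s=pickle.load(open("side.pkl","rb")); w=pickle.load(open("wrist.pkl","rb"))
print(measure(s,.47,.07)); print("tcp px side",px(s,[.4712,.0696,.139]), "tip",px(s,[.4712,.0696,.12]))
K=w["camera_matrix"];
for u,v in((327,235),(323,320)):
    a=np.array([u-K[0,2],v-K[1,2]]); r=np.hypot(*a); th=r/K[0,0]; d=w["T"][:3,:3]@np.r_[a/r*np.sin(th),np.cos(th)]; o=w["T"][:3,3]; print((o+d*(.042-o[2])/d[2]).round(4))
q=np.linalg.inv(w["T"])@[.4712,.0696,.139,1]; q=q[:3]; th=np.arctan2(np.hypot(*q[:2]),q[2]); print("tcp wrist px",K[:2,2]+q[:2]/np.hypot(*q[:2])*th*K[0,0])
E
```

```text
(array([0.4694, 0.0716, 0.0406]), np.float64(0.0419), array([0.034, 0.034]))
tcp px side [300.73512112 246.34117588] tip [301.09314108 254.03520184]
[0.4697 0.0652 0.042 ]
[0.4727 0.1363 0.042 ]
tcp wrist px [325.5065599  285.01090263]
```

Run:
```python
import pickle
from h import *
s=pickle.load(open("side.pkl","rb")); S=cloud(s)
m=(np.hypot(S[...,0]-.471,S[...,1]-.07)<.05)&(S[...,2]>.06)&(S[...,2]<.26)
v,u=np.where(m); q=S[m]; o=np.argsort(q[:,2])
print(q[o[:5]].round(3), list(zip(u[o[:5]],v[o[:5]])), "n",len(q))
for z in np.arange(.10,.2,.01):
    k=abs(q[:,2]-z)<.005
    if k.any(): print(z.round(2),q[k].min(0).round(3),q[k].max(0).round(3),k.sum())
for (a,b) in((296,242),(302,240),(308,242),(290,240)): print((a,b),S[b,a].round(3))
from plant import get_state; print(get_state()['joints'])
```

```text
[[0.473 0.077 0.158]
 [0.473 0.071 0.158]
 [0.47  0.077 0.159]
 [0.469 0.08  0.159]
 [0.468 0.079 0.16 ]] [(np.int64(298), np.int64(242)), (np.int64(299), np.int64(239)), (np.int64(300), np.int64(242)), (np.int64(300), np.int64(243)), (np.int64(301), np.int64(243))] n 1914
0.16 [0.455 0.063 0.158] [0.487 0.082 0.165] 51
0.17 [0.454 0.062 0.165] [0.489 0.083 0.175] 107
0.18 [0.454 0.07  0.175] [0.489 0.082 0.185] 111
0.19 [0.452 0.075 0.185] [0.49  0.083 0.195] 102
(296, 242) [0.475 0.079 0.16 ]
(302, 240) [0.465 0.082 0.17 ]
(308, 242) [0.456 0.08  0.166]
(290, 240) [0.484 0.081 0.163]
[ 32.1876284    4.99024367 -29.53535137   0.06411818 -55.06521949
 -32.26575767]
```

The depth image shows the fingertips at z≈0.158 while the reported TCP is at 0.139. The tips are therefore 19 mm *behind* the reported point, not ahead of it, so the jaws closed above the foot, which hasn't moved. I'll go lower with the jaws open and measure the tips again to confirm the 38 mm offset.

apply_moves([
  [1, -0.001, 0, 0.02, 0, 0, -0.048],
  [1, 0, 0.001, 0.02, 0, 0, -0.048],
  [1, 0, 0, 0.02, 0, 0, 0],
  [1, 0, 0, 0.02, 0, 0, 0],
  [1, 0, 0, 0, 0, 0, 0],
  [1, 0, 0, 0, 0, 0, 0],
  [1, 0, 0, 0, 0, 0, 0],
  [1, 0, 0, 0, 0, 0, 0],
  [1, 0, 0, 0, 0, 0, 0],
  [1, 0, 0, 0, 0, 0, 0],
  [1, 0, 0, 0, 0, 0, 0],
  [1, 0, 0, 0, 0, 0, 0],
  [1, 0, 0, 0, 0, 0, 0],
  [1, 0, 0, 0, 0, 0, 0],
])

```text
time_s: 5.7
tcp_pos: [0.469, 0.0701, 0.056]
eef_rot: [-180.0, 0.0, -81.4]
contact_force: [0.4, -0.5, 0.5]
gripper_width: 0.0856
gripper_force: 0.0
```

Run:
```python
from plant import capture
from h import *
s=capture("side"); S=cloud(s); cv2.imwrite("pics/side2.png",cv2.resize(s["frame"][180:330,200:400,::-1],None,fx=4,fy=4))
go(.470,.071,-.013,-81.4)
m=(np.hypot(S[...,0]-.471,S[...,1]-.07)<.08)&(S[...,2]>.055)&(S[...,2]<.16)
q=S[m]
for z in np.arange(.06,.12,.01):
    k=abs(q[:,2]-z)<.005
    if k.any(): print(z.round(2),q[k].min(0).round(3),q[k].max(0).round(3),k.sum())
```

```text
at current yaw tx -0.0007 ty -0.0011 tz 0.0689
at target yaw tx -0.0007 ty -0.0011 tz 0.0689
az -0.000 rows: move>=1.7 turn>=0.0 t 5.75 w 0.08667660303918186 rot [-180.      0.    -81.43]
0.08 [0.411 0.067 0.076] [0.526 0.09  0.085] 68
0.09 [0.41  0.068 0.085] [0.525 0.091 0.095] 92
0.1 [0.408 0.07  0.095] [0.526 0.09  0.105] 78
0.11 [0.411 0.072 0.105] [0.528 0.09  0.115] 52
```

View pics/side2.png

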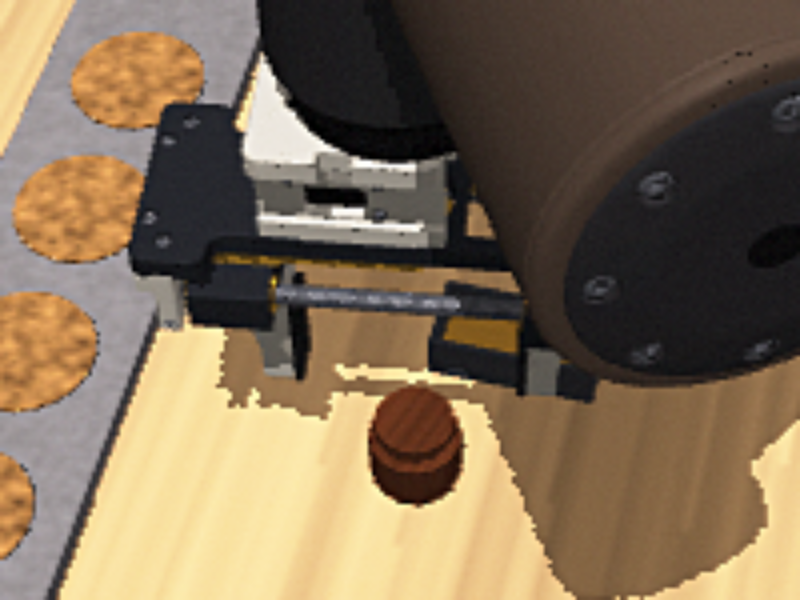

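The picture shows the open jaws straddling the foot, at crop (415,445), with both finger ends well above it. The tips measured 0.076 against a reported 0.056, so the offset is confirmed. I'll subtract 38 mm from every z target: the grasp height on foot_40 becomes a reported z of -0.013.

apply_moves([
  [1, 0, -0.001, 0.025, 0, 0, 0],
  [1, 0, 0, 0.02, 0, 0, 0],
  [1, 0, 0, 0.014, 0, 0, 0],
  [1, 0, 0, 0.01, 0, 0, 0],
  [0, 0, 0, 0, 0, 0, 0],
  [0, 0, 0, 0, 0, 0, 0],
  [0, 0, 0, 0, 0, 0, 0],
  [0, 0, 0, 0, 0, 0, 0],
  [0, 0, 0, 0, 0, 0, 0],
  [0, 0, 0, 0, 0, 0, 0],
  [0, 0, 0, 0, 0, 0, 0],
  [0, 0, 0, 0, 0, 0, 0],
  [0, 0, 0, 0, 0, 0, 0],
  [0, 0, 0, 0, 0, 0, 0],
  [0, 0, 0, 0, 0, 0, 0],
], newtons=15)

```text
time_s: 7.0
tcp_pos: [0.4701, 0.0703, -0.0129]
eef_rot: [-180.0, 0.0, -81.4]
contact_force: [-0.9, -0.1, 6.7]
gripper_width: 0.0393
gripper_force: 15.0
```

apply_moves([
  [0, 0, 0, -0.02, 0, 0, 0],
  [0, 0, 0, -0.03, 0, 0, 0.048],
  [0, 0, 0, -0.03, 0, 0, 0.048],
  [0, 0, 0, -0.02, 0, 0, 0],
  [0, 0.0255, -0.027, 0, 0, 0, 0],
  [0, 0.0255, -0.027, 0, 0, 0, 0],
  [0, 0.0255, -0.027, 0, 0, 0, 0],
  [0, 0.0255, -0.027, 0, 0, 0, 0],
  [0, 0.0255, -0.027, 0, 0, 0, 0],
  [0, 0.0255, -0.027, 0, 0, 0, 0],
  [0, 0.0255, -0.027, 0, 0, 0, 0],
  [0, 0, 0, 0, 0, 0, 0],
  [0, 0, 0, 0, 0, 0, 0],
])

```text
time_s: 8.08
tcp_pos: [0.6591, -0.1102, 0.0851]
eef_rot: [179.9, -0.0, -90.2]
contact_force: [0.1, 0.7, -0.5]
gripper_width: 0.0394
gripper_force: 15.0
```

Run:
```python
from plant import capture,get_state
from h import *
go(.659,-.110,.005,-90)
s=capture("side"); print(get_state()["contact_force"],measure(s,.655,-.105,.05,.075))
```

```text
at current yaw tx -0.0002 ty 0.0001 tz 0.0801
at target yaw tx -0.0002 ty 0.0001 tz 0.0801
az -0.003 rows: move>=1.9 turn>=0.0 t 8.0833 w 0.0394304284035231 rot [ 1.7989e+02 -1.0000e-02 -9.0240e+01]
[ 0.53286575  0.20919097 -0.91801265] (array([ 0.6579, -0.0987,  0.1275]), np.float64(0.1291), array([0.071, 0.022]))
```

apply_moves([
  [0, 0, 0, 0.03, 0, 0, 0],
  [0, 0, 0, 0.025, 0, 0, 0],
  [0, 0, 0, 0.014, 0, 0, 0],
  [0, 0, 0, 0.007, 0, 0, 0],
  [0, 0, 0, 0.003, 0, 0, 0],
  [0, 0, 0, 0, 0, 0, 0],
])

```text
time_s: 8.63
tcp_pos: [0.6586, -0.1079, 0.0079]
eef_rot: [180.0, -0.0, -90.0]
contact_force: [-0.1, 0.1, -1.2]
gripper_width: 0.0391
gripper_force: 15.0
```

apply_moves([
  [0, 0, 0, 0.002, 0, 0, 0],
  [0, 0, 0, 0, 0, 0, 0],
])

```text
time_s: 8.8
tcp_pos: [0.6594, -0.1082, 0.0069]
eef_rot: [-179.9, 0.0, -90.0]
contact_force: [-1.0, 0.1, -1.0]
gripper_width: 0.0395
gripper_force: 15.0
```

apply_moves([
  [0, 0.001, 0, 0.001, 0, 0, 0],
  [0, 0, 0, 0.0005, 0, 0, 0],
  [0.5, 0, 0, 0, 0, 0, 0],
  [0.8, 0, 0, 0, 0, 0, 0],
  [1, 0, 0, 0, 0, 0, 0],
  [1, 0, 0, 0, 0, 0, 0],
  [1, 0, 0, 0, 0, 0, 0],
  [1, 0, 0, 0, 0, 0, 0],
  [1, 0, 0, -0.02, 0, 0, 0],
  [1, 0, 0, -0.035, 0, 0, 0],
  [1, 0, 0, -0.04, 0, 0, 0],
  [1, 0, 0, -0.04, 0, 0, 0],
  [1, 0, 0, 0, 0, 0, 0],
])

```text
time_s: 9.88
tcp_pos: [0.6636, -0.11, 0.1489]
eef_rot: [-179.2, -0.1, -90.0]
contact_force: [1.3, -0.6, 2.0]
gripper_width: 0.0876
gripper_force: 0.0
```

Run:
```python
from plant import capture,get_state
from h import *
go(.3745,-.296,.14,-128.3)
s=capture("side"); print(measure(s,.659,-.11,.045,.03)); print(np.degrees(np.arctan2(-.296,.3745)))
```

```text
at current yaw tx 0.1859 ty 0.2892 tz 0.0089
at target yaw tx 0.3252 ty 0.1116 tz 0.0089
az 0.426 rows: move>=8.2 turn>=5.4 t 9.8833 w 0.08756295906717632 rot [-1.7924e+02 -7.0000e-02 -8.9980e+01]
(array([ 0.6596, -0.1075,  0.0593]), np.float64(0.06), array([0.034, 0.034]))
-38.32239221976725
```

foot_40 is within 1 mm of its disc centre in the same view. Next is foot_60.

apply_moves([
  [1, 0, 0, 0, 0, 0, 0.071],
  [1, 0, 0, 0, 0, 0, 0.071],
  [1, 0, 0, 0, 0, 0, 0.071],
  [1, 0, 0, 0, 0, 0, 0.071],
  [1, 0, 0, 0, 0, 0, 0.071],
  [1, 0, 0, 0, 0, 0, 0.071],
  [1, 0.036, 0.0122, 0, 0, 0, 0],
  [1, 0.036, 0.0122, 0, 0, 0, 0],
  [1, 0.036, 0.0122, 0, 0, 0, 0],
  [1, 0.036, 0.0122, 0, 0, 0, 0],
  [1, 0.036, 0.0122, 0, 0, 0, 0],
  [1, 0.036, 0.0122, 0, 0, 0, 0],
  [1, 0.036, 0.0122, 0, 0, 0, 0],
  [1, 0.036, 0.0122, 0, 0, 0, 0],
  [1, 0.036, 0.0122, 0, 0, 0, 0],
  [1, 0, 0, 0, 0, 0, 0],
  [1, 0, 0, 0, 0, 0, 0],
])

```text
time_s: 11.35
tcp_pos: [0.3697, -0.2958, 0.1392]
eef_rot: [180.0, 0.0, -128.6]
contact_force: [0.1, 1.1, 0.1]
gripper_width: 0.0878
gripper_force: 0.0
```

Run:
```python
from h import *
go(.3745,-.296,-.010,-128.3)
```

```text
at current yaw tx -0.0029 ty -0.0039 tz 0.1492
at target yaw tx -0.0029 ty -0.0039 tz 0.1492
az -0.003 rows: move>=3.6 turn>=0.0 t 11.35 w 0.08780683005418576 rot [ 1.7999e+02  1.0000e-02 -1.2858e+02]
```

apply_moves([
  [1, -0.0029, -0.0039, 0.02, 0, 0, 0],
  [1, 0, 0, 0.035, 0, 0, 0],
  [1, 0, 0, 0.035, 0, 0, 0],
  [1, 0, 0, 0.03, 0, 0, 0],
  [1, 0, 0, 0.018, 0, 0, 0],
  [1, 0, 0, 0.01, 0, 0, 0],
  [0, 0, 0, 0, 0, 0, 0],
  [0, 0, 0, 0, 0, 0, 0],
  [0, 0, 0, 0, 0, 0, 0],
  [0, 0, 0, 0, 0, 0, 0],
  [0, 0, 0, 0, 0, 0, 0],
  [0, 0, 0, 0, 0, 0, 0],
  [0, 0, 0, 0, 0, 0, 0],
  [0, 0, 0, 0, 0, 0, 0],
  [0, 0, 0, 0, 0, 0, 0],
  [0, 0, 0, 0, 0, 0, 0],
  [0, 0, 0, 0, 0, 0, 0],
], newtons=15)

```text
time_s: 12.77
tcp_pos: [0.3764, -0.2953, -0.0082]
eef_rot: [-180.0, 0.0, -128.4]
contact_force: [-0.9, 1.5, 6.7]
gripper_width: 0.0438
gripper_force: 15.0
```

apply_moves([
  [0, 0, 0, -0.02, 0, 0, 0],
  [0, 0, 0, -0.03, 0, 0, -0.071],
  [0, 0, 0, -0.03, 0, 0, -0.071],
  [0, 0, 0, -0.02, 0, 0, -0.071],
  [0, 0, 0, -0.02, 0, 0, -0.071],
  [0, 0, 0, -0.02, 0, 0, -0.071],
  [0, 0, 0, -0.01, 0, 0, -0.071],
  [0, -0.027, -0.028, 0, 0, 0, 0],
  [0, -0.027, -0.028, 0, 0, 0, 0],
  [0, -0.027, -0.028, 0, 0, 0, 0],
  [0, -0.027, -0.028, 0, 0, 0, 0],
  [0, -0.027, -0.028, 0, 0, 0, 0],
  [0, -0.027, -0.028, 0, 0, 0, 0],
  [0, -0.027, -0.028, 0, 0, 0, 0],
  [0, -0.027, -0.028, 0, 0, 0, 0],
  [0, -0.027, -0.028, 0, 0, 0, 0],
  [0, -0.027, -0.028, 0, 0, 0, 0],
  [0, 0, 0, 0, 0, 0, 0],
  [0, 0, 0, 0, 0, 0, 0],
])

```text
time_s: 14.35
tcp_pos: [0.6573, -0.024, 0.14]
eef_rot: [179.9, -0.0, -90.0]
contact_force: [-0.3, 0.7, -1.5]
gripper_width: 0.0434
gripper_force: 15.0
```

Run:
```python
from h import *
go(.6556,-.025,.009,-90)
```

```text
at current yaw tx 0.0010 ty 0.0017 tz 0.1310
at target yaw tx 0.0010 ty 0.0017 tz 0.1310
az 0.000 rows: move>=3.1 turn>=0.0 t 14.35 w 0.04336799039156024 rot [ 1.7991e+02 -1.0000e-02 -8.9960e+01]
```

apply_moves([
  [0, 0.001, 0.0015, 0.035, 0, 0, 0],
  [0, 0, 0, 0.035, 0, 0, 0],
  [0, 0, 0, 0.03, 0, 0, 0],
  [0, 0, 0, 0.018, 0, 0, 0],
  [0, 0, 0, 0.009, 0, 0, 0],
  [0, 0, 0, 0.004, 0, 0, 0],
  [0, 0, 0, 0, 0, 0, 0],
  [0, 0, 0, 0, 0, 0, 0],
])

```text
time_s: 15.02
tcp_pos: [0.6556, -0.027, 0.0115]
eef_rot: [-179.9, 0.0, -90.1]
contact_force: [0.5, 0.5, -0.5]
gripper_width: 0.0438
gripper_force: 15.0
```

apply_moves([
  [0, -0.001, 0, 0.001, 0, 0, 0],
  [0, 0, 0, 0, 0, 0, 0],
  [0.6, 0, 0, 0, 0, 0, 0],
  [0.8, 0, 0, 0, 0, 0, 0],
  [1, 0, 0, 0, 0, 0, 0],
  [1, 0, 0, 0, 0, 0, 0],
  [1, 0, 0, 0, 0, 0, 0],
  [1, 0, 0, 0, 0, 0, 0],
  [1, 0, 0, -0.02, 0, 0, 0],
  [1, 0, 0, -0.035, 0, 0, 0],
  [1, 0, 0, -0.04, 0, 0, 0],
  [1, 0, 0, -0.04, 0, 0, 0],
  [1, 0, 0, 0, 0, 0, 0],
  [1, 0, 0, 0, 0, 0, 0],
])

```text
time_s: 16.18
tcp_pos: [0.657, -0.0252, 0.1478]
eef_rot: [-179.6, 0.1, -90.1]
contact_force: [0.2, 0.1, -0.8]
gripper_width: 0.0873
gripper_force: 0.0
```

Run:
```python
from plant import capture
from h import *
go(.355,.2636,.145,-53.4)
s=capture("side"); print(measure(s,.6556,-.025,.045,.03))
```

```text
at current yaw tx -0.2885 ty 0.3023 tz 0.0028
at target yaw tx -0.4119 ty 0.0702 tz 0.0028
az -0.407 rows: move>=10.0 turn>=5.1 t 16.1833 w 0.08731770001902606 rot [-1.7964e+02  7.0000e-02 -9.0060e+01]
(array([ 0.6556, -0.0271,  0.0788]), np.float64(0.08), array([0.038, 0.038]))
```

foot_60 is about 3.5 mm off centre, which is inside tolerance. Next is foot_80.

apply_moves([
  [1, 0, 0, 0, 0, 0, -0.068],
  [1, 0, 0, 0, 0, 0, -0.068],
  [1, 0, 0, 0, 0, 0, -0.068],
  [1, 0, 0, 0, 0, 0, -0.068],
  [1, 0, 0, 0, 0, 0, -0.068],
  [1, 0, 0, 0, 0, 0, -0.067],
  [1, -0.0374, 0.0064, 0, 0, 0, 0],
  [1, -0.0374, 0.0064, 0, 0, 0, 0],
  [1, -0.0374, 0.0064, 0, 0, 0, 0],
  [1, -0.0374, 0.0064, 0, 0, 0, 0],
  [1, -0.0374, 0.0064, 0, 0, 0, 0],
  [1, -0.0374, 0.0064, 0, 0, 0, 0],
  [1, -0.0374, 0.0064, 0, 0, 0, 0],
  [1, -0.0374, 0.0064, 0, 0, 0, 0],
  [1, -0.0374, 0.0064, 0, 0, 0, 0],
  [1, -0.0374, 0.0064, 0, 0, 0, 0],
  [1, -0.0374, 0.0064, 0, 0, 0, 0],
  [1, 0, 0, 0, 0, 0, 0],
  [1, 0, 0, 0, 0, 0, 0],
])

```text
time_s: 17.82
tcp_pos: [0.3518, 0.2638, 0.1435]
eef_rot: [179.9, -0.0, -53.2]
contact_force: [1.3, 0.3, 0.2]
gripper_width: 0.0878
gripper_force: 0.0
```

Run:
```python
from h import *
go(.355,.2636,.002,-53.4)
```

```text
at current yaw tx 0.0021 ty -0.0025 tz 0.1415
at target yaw tx 0.0021 ty -0.0025 tz 0.1415
az 0.002 rows: move>=3.4 turn>=0.0 t 17.8167 w 0.08776464739439771 rot [ 1.7991e+02 -3.0000e-02 -5.3180e+01]
```

apply_moves([
  [1, 0.002, -0.0025, 0.02, 0, 0, 0],
  [1, 0, 0, 0.035, 0, 0, 0],
  [1, 0, 0, 0.035, 0, 0, 0],
  [1, 0, 0, 0.03, 0, 0, 0],
  [1, 0, 0, 0.015, 0, 0, 0],
  [1, 0, 0, 0.005, 0, 0, 0],
  [0, 0, 0, 0, 0, 0, 0],
  [0, 0, 0, 0, 0, 0, 0],
  [0, 0, 0, 0, 0, 0, 0],
  [0, 0, 0, 0, 0, 0, 0],
  [0, 0, 0, 0, 0, 0, 0],
  [0, 0, 0, 0, 0, 0, 0],
  [0, 0, 0, 0, 0, 0, 0],
  [0, 0, 0, 0, 0, 0, 0],
  [0, 0, 0, 0, 0, 0, 0],
  [0, 0, 0, 0, 0, 0, 0],
], newtons=20)

```text
time_s: 19.15
tcp_pos: [0.3568, 0.263, 0.0049]
eef_rot: [-180.0, 0.0, -53.4]
contact_force: [-1.6, -0.7, 7.9]
gripper_width: 0.0476
gripper_force: 20.0
```

apply_moves([
  [0, 0, 0, -0.02, 0, 0, 0],
  [0, 0, 0, -0.03, 0, 0, 0.068],
  [0, 0, 0, -0.03, 0, 0, 0.068],
  [0, 0, 0, -0.02, 0, 0, 0.068],
  [0, 0, 0, -0.02, 0, 0, 0.068],
  [0, 0, 0, -0.02, 0, 0, 0.068],
  [0, 0, 0, -0.01, 0, 0, 0.067],
  [0, 0.0226, -0.0329, 0, 0, 0, 0],
  [0, 0.0226, -0.0329, 0, 0, 0, 0],
  [0, 0.0226, -0.0329, 0, 0, 0, 0],
  [0, 0.0226, -0.0329, 0, 0, 0, 0],
  [0, 0.0226, -0.0329, 0, 0, 0, 0],
  [0, 0.0226, -0.0329, 0, 0, 0, 0],
  [0, 0.0226, -0.0329, 0, 0, 0, 0],
  [0, 0.0226, -0.0329, 0, 0, 0, 0],
  [0, 0.0226, -0.0329, 0, 0, 0, 0],
  [0, 0, 0, 0, 0, 0, 0],
  [0, 0, 0, 0, 0, 0, 0],
])

```text
time_s: 20.65
tcp_pos: [0.6533, 0.0572, 0.1526]
eef_rot: [179.9, -0.0, -90.3]
contact_force: [-0.8, 0.7, -1.2]
gripper_width: 0.0471
gripper_force: 20.0
```

Run:
```python
from h import *
go(.652,.060,.02,-90)
```

```text
at current yaw tx -0.0028 ty 0.0013 tz 0.1326
at target yaw tx -0.0028 ty 0.0013 tz 0.1326
az -0.003 rows: move>=3.2 turn>=0.0 t 20.65 w 0.04705107868753297 rot [ 1.7987e+02 -4.0000e-02 -9.0260e+01]
```

apply_moves([
  [0, -0.002, 0.001, 0.035, 0, 0, -0.003],
  [0, 0, 0, 0.035, 0, 0, 0],
  [0, 0, 0, 0.03, 0, 0, 0],
  [0, 0, 0, 0.018, 0, 0, 0],
  [0, 0, 0, 0.009, 0, 0, 0],
  [0, 0, 0, 0.004, 0, 0, 0],
  [0, 0, 0, 0, 0, 0, 0],
  [0, 0, 0, 0, 0, 0, 0],
])

```text
time_s: 21.32
tcp_pos: [0.652, 0.0618, 0.0247]
eef_rot: [-179.9, 0.0, -89.7]
contact_force: [0.4, 0.1, 0.1]
gripper_width: 0.0471
gripper_force: 20.0
```

apply_moves([
  [0, 0.001, 0, 0.0015, 0, 0, 0],
  [0, 0, 0, 0, 0, 0, 0],
  [0.6, 0, 0, 0, 0, 0, 0],
  [0.8, 0, 0, 0, 0, 0, 0],
  [1, 0, 0, 0, 0, 0, 0],
  [1, 0, 0, 0, 0, 0, 0],
  [1, 0, 0, 0, 0, 0, 0],
  [1, 0, 0, 0, 0, 0, 0],
  [1, 0, 0, -0.02, 0, 0, 0],
  [1, 0, 0, -0.035, 0, 0, 0],
  [1, 0, 0, -0.04, 0, 0, 0],
  [1, 0, 0, -0.035, 0, 0, 0],
  [1, 0, 0, 0, 0, 0, 0],
  [1, 0, 0, 0, 0, 0, 0],
])

```text
time_s: 22.48
tcp_pos: [0.6531, 0.0605, 0.155]
eef_rot: [-179.7, 0.1, -89.8]
contact_force: [-0.5, -0.3, -1.0]
gripper_width: 0.0877
gripper_force: 0.0
```

Run:
```python
from plant import capture
from h import *
print(np.degrees(np.arctan2(-.117,.4383))-90)
go(.4383,-.117,.15,-104.9)
s=capture("side"); print(measure(s,.652,.06,.045,.03))
```

```text
-104.9460614665121
at current yaw tx 0.1767 ty 0.2154 tz 0.0050
at target yaw tx 0.2268 ty 0.1619 tz 0.0050
az 0.168 rows: move>=6.7 turn>=2.1 t 22.4833 w 0.08773942359147152 rot [-1.797e+02  1.000e-01 -8.980e+01]
(array([0.6519, 0.0637, 0.0992]), np.float64(0.0999), array([0.04 , 0.042]))
```

apply_moves([
  [1, 0, 0, 0, 0, 0, 0.056],
  [1, 0, 0, 0, 0, 0, 0.056],
  [1, 0, 0, 0, 0, 0, 0.056],
  [1, 0.0284, 0.0202, 0, 0, 0, 0],
  [1, 0.0284, 0.0202, 0, 0, 0, 0],
  [1, 0.0284, 0.0202, 0, 0, 0, 0],
  [1, 0.0284, 0.0202, 0, 0, 0, 0],
  [1, 0.0284, 0.0202, 0, 0, 0, 0],
  [1, 0.0284, 0.0202, 0, 0, 0, 0],
  [1, 0.0284, 0.0202, 0, 0, 0, 0],
  [1, 0.0284, 0.0202, 0, 0, 0, 0],
  [1, 0, 0, 0, 0, 0, 0],
  [1, 0, 0, 0, 0, 0, 0],
])

```text
time_s: 23.62
tcp_pos: [0.435, -0.1189, 0.1511]
eef_rot: [179.9, -0.0, -105.0]
contact_force: [0.6, 1.0, 0.5]
gripper_width: 0.0878
gripper_force: 0.0
```

Run:
```python
from h import *
go(.4383,-.117,.022,-104.9)
```

```text
at current yaw tx -0.0027 ty -0.0027 tz 0.1291
at target yaw tx -0.0027 ty -0.0028 tz 0.1291
az -0.001 rows: move>=3.1 turn>=0.0 t 23.6167 w 0.08777016992920583 rot [ 1.7991e+02 -2.0000e-02 -1.0503e+02]
```

apply_moves([
  [1, -0.002, -0.0025, 0.02, 0, 0, 0],
  [1, 0, 0, 0.035, 0, 0, 0],
  [1, 0, 0, 0.035, 0, 0, 0],
  [1, 0, 0, 0.024, 0, 0, 0],
  [1, 0, 0, 0.01, 0, 0, 0],
  [1, 0, 0, 0.003, 0, 0, 0],
  [0, 0, 0, 0, 0, 0, 0],
  [0, 0, 0, 0, 0, 0, 0],
  [0, 0, 0, 0, 0, 0, 0],
  [0, 0, 0, 0, 0, 0, 0],
  [0, 0, 0, 0, 0, 0, 0],
  [0, 0, 0, 0, 0, 0, 0],
  [0, 0, 0, 0, 0, 0, 0],
  [0, 0, 0, 0, 0, 0, 0],
  [0, 0, 0, 0, 0, 0, 0],
], newtons=25)

```text
time_s: 24.87
tcp_pos: [0.4398, -0.1166, 0.0253]
eef_rot: [-180.0, 0.0, -104.9]
contact_force: [-2.5, 1.4, 6.8]
gripper_width: 0.0513
gripper_force: 25.0
```

apply_moves([
  [0, 0, 0, -0.02, 0, 0, 0],
  [0, 0, 0, -0.035, 0, 0, -0.055],
  [0, 0, 0, -0.035, 0, 0, -0.055],
  [0, 0, 0, -0.035, 0, 0, -0.055],
  [0, 0, 0, -0.025, 0, 0, 0],
  [0, -0.0291, -0.0233, 0, 0, 0, 0],
  [0, -0.0291, -0.0233, 0, 0, 0, 0],
  [0, -0.0291, -0.0233, 0, 0, 0, 0],
  [0, -0.0291, -0.0233, 0, 0, 0, 0],
  [0, -0.0291, -0.0233, 0, 0, 0, 0],
  [0, -0.0291, -0.0233, 0, 0, 0, 0],
  [0, -0.0291, -0.0233, 0, 0, 0, 0],
  [0, -0.0291, -0.0233, 0, 0, 0, 0],
  [0, -0.0291, -0.0233, 0, 0, 0, 0],
  [0, 0, 0, 0, 0, 0, 0],
  [0, 0, 0, 0, 0, 0, 0],
])

```text
time_s: 26.2
tcp_pos: [0.6502, 0.1466, 0.173]
eef_rot: [179.9, -0.0, -90.0]
contact_force: [-0.3, -0.8, -1.2]
gripper_width: 0.051
gripper_force: 25.0
```

Run:
```python
from h import *
go(.649,.145,.042,-90)
```

```text
at current yaw tx 0.0016 ty 0.0012 tz 0.1310
at target yaw tx 0.0016 ty 0.0012 tz 0.1310
az 0.000 rows: move>=3.1 turn>=0.0 t 26.2 w 0.051048334132537766 rot [ 1.7988e+02 -5.0000e-02 -8.9990e+01]
```

apply_moves([
  [0, 0.001, 0.001, 0.035, 0, 0, 0],
  [0, 0, 0, 0.035, 0, 0, 0],
  [0, 0, 0, 0.03, 0, 0, 0],
  [0, 0, 0, 0.018, 0, 0, 0],
  [0, 0, 0, 0.009, 0, 0, 0],
  [0, 0, 0, 0.004, 0, 0, 0],
  [0, 0, 0, 0, 0, 0, 0],
  [0, 0, 0, 0, 0, 0, 0],
])

```text
time_s: 26.87
tcp_pos: [0.6495, 0.1439, 0.0452]
eef_rot: [-179.9, 0.0, -90.1]
contact_force: [-0.4, 1.1, -2.1]
gripper_width: 0.0514
gripper_force: 25.0
```

apply_moves([
  [0, 0, 0, 0.0015, 0, 0, 0],
  [0, 0, 0, 0, 0, 0, 0],
  [0.7, 0, 0, 0, 0, 0, 0],
  [0.8, 0, 0, 0, 0, 0, 0],
  [1, 0, 0, 0, 0, 0, 0],
  [1, 0, 0, 0, 0, 0, 0],
  [1, 0, 0, 0, 0, 0, 0],
  [1, 0, 0, 0, 0, 0, 0],
  [1, 0, 0, -0.02, 0, 0, 0],
  [1, 0, 0, -0.035, 0, 0, 0],
  [1, 0, 0, -0.04, 0, 0, 0],
  [1, 0, 0, -0.035, 0, 0, 0],
  [1, 0, 0.035, 0, 0, 0, 0],
  [1, 0, 0.04, 0, 0, 0, 0],
  [1, 0, 0.04, 0, 0, 0, 0],
  [1, 0, 0.03, 0, 0, 0, 0],
  [1, 0, 0, 0, 0, 0, 0],
  [1, 0, 0, 0, 0, 0, 0],
])

```text
time_s: 28.37
tcp_pos: [0.5029, 0.1444, 0.1734]
eef_rot: [-179.9, 0.1, -90.0]
contact_force: [0.8, 0.3, 0.7]
gripper_width: 0.0876
gripper_force: 0.0
```

Run:
```python
from plant import capture
from h import *
for n in("side","top"):
    s=capture(n)
    for k,x,y in((100,.649,.145),(80,.652,.06),(60,.6556,-.025),(40,.659,-.11)):
        try: print(n,k,measure(s,x,y,.04,.03))
        except Exception as e: print(n,k,e)
    S=cloud(s); m=(np.hypot(S[...,0]-.645,S[...,1]-.245)<.04)&(S[...,2]>.1); q=S[m]
    if len(q): print("tin",((q.min(0)+q.max(0))/2).round(4))
    if n=="side": cv2.imwrite("pics/final.png",s["frame"][:,:,::-1])
```

```text
side 100 (array([0.6494, 0.1445, 0.1191]), np.float64(0.1197), array([0.045, 0.045]))
side 80 (array([0.6513, 0.0722, 0.0987]), np.float64(0.0994), array([0.04 , 0.024]))
side 60 (array([ 0.6342, -0.025 ,  0.0427]), np.float64(0.0434), array([0.001, 0.004]))
side 40 index -1 is out of bounds for axis 0 with size 0
tin [0.6446 0.2457 0.1046]
top 100 (array([0.6502, 0.1428, 0.1194]), np.float64(0.1202), array([0.041, 0.043]))
top 80 (array([0.6536, 0.0621, 0.1004]), np.float64(0.1007), array([0.04, 0.04]))
top 60 (array([ 0.6563, -0.0281,  0.0799]), np.float64(0.081), array([0.036, 0.037]))
top 40 (array([ 0.66  , -0.1097,  0.0597]), np.float64(0.0609), array([0.034, 0.032]))
tin [0.6627 0.2423 0.1057]
```

View pics/final.png

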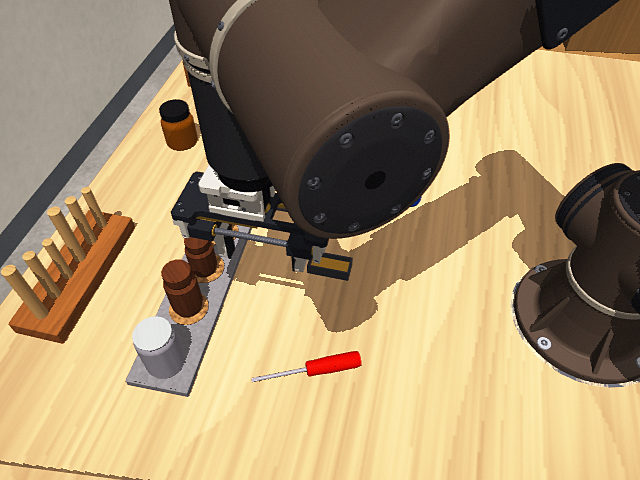

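The side view shows foot_100 at (183,290) beside the tin at (157,345), with foot_80 next to it at (200,258). In the top view all four feet are upright, at the right heights and within about 3.5 mm of their discs. The side view has the tin within 1 mm of its start, and the gripper is clear. Handing in.

```bash
python3 -c "
from plant import close_job
print(close_job())"
```

```text
the job is handed in; nothing more can be done
None
```

Job handed in: the 100, 80, 60 and 40 mm feet stand upright on their discs in order from the tin, each within about 3.5 mm of centre, and the tin is where it started; no verdict came back.

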